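Push the stuck mosaic tile out of the panel section

TASK

One plain tile is still stuck in the mosaic panel section that lies back side up on the sloping stand. Take the drift (the round tool with the hand guard) from the tool rack and, keeping the gripper itself off the tile, push the tile out from behind with it, through the square hole in the back of the tile's cell, so that it drops into the tray underneath. Then hang the drift back in the rack and leave everything else on the bench where it is.

Things in the scene. Friction and masses are not known exactly. Their poses are not given: they have to be found in the camera images.
- stand: fixed grey stand carrying a mosaic panel section, 124 mm up the slope x 224 mm wide x 24 mm thick, BACK side up. The back is tipped 40 deg from level: lower edge towards -x, upper edge (139 mm above the table) towards +x; straight into its holes is 40 deg from vertical, down and along the stand's +x. Origin on the table below the middle of the upper row of cells; z up
- hole0 (a point): middle of the square access hole (24 mm, through the 3 mm back web) of the upper row's first cell, on the section's back surface, 115 mm above the table; stand x 0, y -75 mm. The black lattice has 2 rows x 4 columns of cells, pitch 50, 48 mm inside, open at the front. The lower row and the upper row's end cell at y +75 are empty; the other three hold tile, lamp unit and switch unit in any order
- hole1 (a point): the same for the second cell of the upper row (stand y -25 mm)
- hole2 (a point): the same for the third cell of the upper row (stand y +25 mm)
- tile: the plain stuck tile, about 45 g: face 48.8 mm square, 3 mm thick, on the lattice's front; behind it a grey body 46.4 mm square, 20 mm deep, in the cell. Origin: centre of the outer face; z runs from face to back, so out of the access hole. Spring noses hold it: a push of about 11 N (under 15 N) near the middle of its back frees it within 10 mm; pushed 25 mm it is clear and drops.
- tile_back (a point): centre of the tile's flat plain back, 23 mm from the face; in the cell it lies 4 mm below the section's back surface, in the middle of its access hole
- lamp_unit: wired lamp unit, firmly fixed in its cell: a white terminal block 21 mm square fills the access hole and stands out 22 mm from the section's back. Origin and axes as the tile's
- switch_unit: wired switch unit, firmly fixed in its cell: a like terminal block that stands out 30 mm. Origin and axes as the tile's
- tray: fixed black open tray on the table under the section, 200 mm (along x) by 196 mm, walls 26 mm high and 4 mm thick; origin at the centre of its underside, floor 4 mm higher
- rack: fixed sheet-steel tool rack 70 mm (x) by 190 mm (y), open at front and back, its 6 mm top plate 112 mm above the table, with three 18 mm round holes at y -60, 0 and +60 mm (x 0). The drift, a screwdriver and a nut driver hang in them in any order, 60 mm apart. Origin on the table below the middle hole
- drift: the drift, about 140 g: round steel shank 10 mm thick, 95 mm long, pointing down; round black hand guard 40 mm across, 4 mm thick; above it a straight round black handle 26 mm thick, 80 mm long, with a 4 mm steel cap. Origin on its axis at the guard's underside, which rests on the rack's top plate; z along the axis to the handle
- drift_tip (a point): flat end of the drift's shank, on its axis, 95 mm below the drift's origin
- screwdriver: screwdriver hanging in the rack: waisted black handle 28 mm thick and 70 mm tall above the rack, no guard; origin where the handle rests on the rack
- nutdriver: nut driver hanging in the rack: waisted black handle 29 mm thick and 76 mm tall, no guard; origin where the handle rests on the rack
- multimeter: hand multimeter lying on the table, 150 x 74 x 43 mm; origin under its middle
- padlock: brass padlock lying on the table, body 34 x 40 x 18 mm with a steel shackle; origin under its body
- spare_tile: tile taken out earlier, lying on its face on the table, 49 mm square, 23 mm high; origin under its middle
- spare_tile2: another, on top of spare_tile
- spare_tile3: another, on the table beside them
- tape: roll of tape, 72 mm across, 19 mm high, flat on the table; origin under its middle
There are look-alikes about, which are no part of the job. What is shaped like the drift but orange or yellow is not meant.

How it is judged:
On the way, in this order (a step that is already met when the one before it is completed fails the run):
1. the drift's tip is in the access hole at the tile's back, within 15 mm of the back's centre (distance between drift_tip and tile_back below 0.015 m), for 0.1 s.
2. the tile is out of the panel and lies in the tray (x of tile in the frame of tray between -0.1 and 0.1 m and y of tile in the frame of tray between -0.098 and 0.098 m and z of tile in the frame of tray below 0.05 m), for 0.2 s.
At the end, for the whole second after the job is handed in: The tile rests inside the tray (its face centre within the tray's outline and less than 50 mm above the tray's underside), and the drift hangs still in the rack, shank down a hole, its guard resting on the top plate (within 7 mm in height, leaning less than 0.12 rad) (all of step 2 and linear speed of each of tile, drift below 0.02 m/s and x of drift in the frame of rack between -0.02 and 0.02 m and y of drift in the frame of rack between -0.075 and 0.075 m and z of drift in the frame of rack between 0.106 and 0.119 m and angle between drift's own z axis and vertical below 0.12 rad); the robot touches nothing.
It fails at once if the gripper or arm itself touches the stuck tile (contact force between any of the fingers, the arm and tile above 0.5 N).
It fails at once if another tool, the multimeter, the padlock, a loose tile or the tape is moved by more than 40 mm (distance of any of screwdriver, nutdriver, multimeter, padlock, spare_tile, spare_tile2, spare_tile3, tape from where it was at the start of the episode above 0.04 m).
It also fails if it takes over 58 s, if anything falls off the work surface, if the arm or the gripper's body presses on something with over 40 N, if the wrist force passes 120 N, or if a joint passes its speed limit or range.

ROBOT

A 6-joint arm with a two-finger parallel gripper is mounted at the origin on the work surface. World frame = base frame: x ahead of the robot, y to its left, z up, the work surface at z = 0. Lengths are in m, angles in rad, forces in N, time in s.
With the tool pointing down it reaches from about 0.35 to 0.975 m from the base axis. Payload 7.1 kg.
Tool frame: the origin (TCP) lies midway between the tips of the shut fingers; the grasp point (between the pads) lies 19 mm behind it; z points along the fingers, x is the direction in which the jaws open and shut, and the axes are right-handed (so a half turn about z gives the same grasp; the last joint's range is limited). The gripper opens to 88 mm and grips with 3 to 60 N. Pads are 20 mm wide; open, the fingers measure 115 mm over their backs; the gripper's body (75 mm by 178 mm) begins 61 mm behind the grasp point.
Start: joints at [-1.222, 0.423, 1.63, -0, 1.089, -0.019], TCP at [0.225, -0.583, 0.223] pointing down, gripper open.
Joint ranges: [-3, 3], [-0.9, 2.11], [0.09, 2.58], [-1.31, 4.45], [0.11, 2.69], [-2.54, 2.54]. Speed limits (rad/s): [2.39, 2.39, 3.01, 3.14, 3.14, 3.14].

INTERFACE

Orientations are given as a unit quaternion [w, x, y, z].
In Python, from station import move_pose, movel, movej, command_gripper, wait, inverse_kinematics, read_camera, camera_info, MotionError, job_done, get_time, get_joint_pos, get_qvel, get_effort, get_tcp_pos, get_ee_rot, get_ft_force, get_ft_torque, get_grip_width gives the robot as it stands. Calls block until the motion is done:
- move_pose(position, orientation): joint-space move of the TCP to a pose.
- movel(position, frame=None, v=0.15, until_force=None): straight line of the TCP; frame=None keeps the orientation; v is the mean speed in m/s. With until_force (N) it stops when the force on the tool has changed by that much, and returns True; else False.
- movej(angles): joint-space move.
- command_gripper(opening): opening from 0.0 (shut) to 1.0 (fully open); the grip force is fixed at half the most; returns when the fingers have stopped.
- wait(seconds).
- inverse_kinematics(position, orientation): joint angles nearest the present ones, or None.
- read_camera(name): name is "side" or "top" or "wrist"; returns the picture (420x560x3 uint8, red, green, blue); there is no depth.
- camera_info(name): a dict with "intrinsics" (3x3 intrinsics, pixels), "T" (4x4, takes a point from camera to world coordinates); the wrist camera has in their place "tool_from_camera" (4x4, takes a point from camera to tool coordinates, whose origin is the TCP and whose axes are the tool frame's). Camera axes: x right, y up, looking along -z (the intrinsics and any distortion apply to the point x, -y, -z); pixel columns grow to the right and rows downward; lengths in m; the calibration is good to about 2 mm. A picture is of the moment at which its call begins: read the wrist's pose just before it. camera_info takes no time and is no camera call.
A pose or a line that the arm cannot do raises MotionError and nothing moves.
- job_done(): hands the job in, once; it reports no verdict.
Readings, each from a call of its own:
- get_time(): time.
- get_joint_pos(): joint angles.
- get_qvel(): joint speeds.
- get_effort(): joint torques, N m.
- get_tcp_pos(): TCP position.
- get_ee_rot(): TCP orientation.
- get_ft_force(): force on the tool from outside, world axes, zero at the start.
- get_ft_torque(): the same for the moment, N m.
- get_grip_width(): opening from 0.0 (shut) to 1.0 (fully open).
Only numpy, scipy, OpenCV 4.12 (cv2) and the standard library are available. Lean on these libraries where they do the work, as an engineer would, in place of code of your own. Each camera call takes 0.05 s, during which the arm holds its last target. There are 200 camera calls.

## Working session

There is one attempt and no reset: what is moved stays moved. The work goes in short steps, each a Python script; the robot and the scene stay as the last script left them, time stands still between calls to the robot, and variables do not carry over. Pictures are saved under pics/ and viewed, about 8 in all and at most 12, crops included, and the job is handed in when it is done.

```bash
mkdir -p pics; ls; python3 - <<'E'
from station import *
import cv2,numpy as np
np.set_printoptions(precision=4,suppress=True)
for n in("side","top"):
    im=read_camera(n);cv2.imwrite(f"pics/{n}0.png",im[:,:,::-1]);i=camera_info(n);print(n,i)
print(camera_info("wrist"),get_time(),get_ee_rot())
a=[cv2.imread(f"pics/{n}0.png") for n in("side","top")]
E
```

```text
pics
side {'intrinsics': array([[483.4053,   0.    , 272.4119],
       [  0.    , 483.4053, 199.3768],
       [  0.    ,   0.    ,   1.    ]]), 'T': array([[-0.9979,  0.0345, -0.0549,  0.4999],
       [-0.0649, -0.5332,  0.8435,  0.9421],
       [-0.0002,  0.8453,  0.5343,  0.681 ],
       [ 0.    ,  0.    ,  0.    ,  1.    ]])}
top {'intrinsics': array([[472.5665,   0.    , 279.9759],
       [  0.    , 472.5665, 212.5543],
       [  0.    ,   0.    ,   1.    ]]), 'T': array([[ 0.0095,  0.982 , -0.1889,  0.3175],
       [-0.9997,  0.0139,  0.0219,  0.0172],
       [ 0.0241,  0.1886,  0.9818,  1.3258],
       [ 0.    ,  0.    ,  0.    ,  1.    ]])}
{'intrinsics': array([[308.0572,   0.    , 276.9384],
       [  0.    , 308.0572, 205.618 ],
       [  0.    ,   0.    ,   1.    ]]), 'tool_from_camera': array([[ 1.    , -0.    , -0.0008, -0.0004],
       [-0.0002, -0.9654, -0.2607, -0.0712],
       [-0.0007,  0.2607, -0.9654, -0.1623],
       [ 0.    ,  0.    ,  0.    ,  1.    ]])} 0.1 [-0.0004  0.8245 -0.5659 -0.0006]
```

View pics/top0.png

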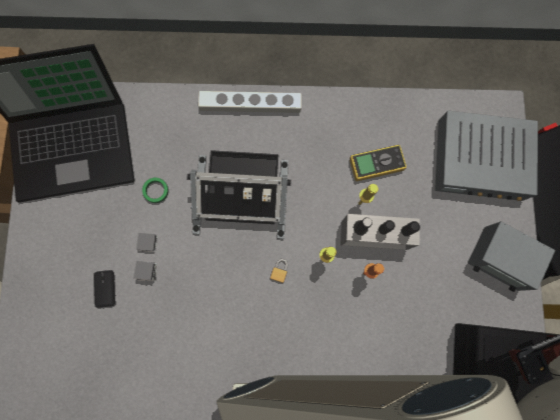

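View pics/side0.png

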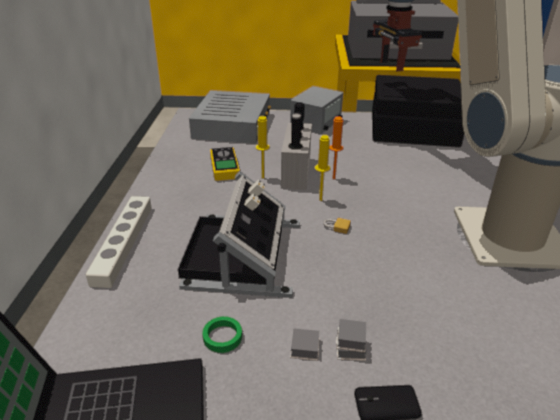

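The top view shows the panel at about (240,190), with terminal blocks at (248,193) and (267,194). The rack is at (382,230), and its left tool at (363,226) has a steel cap and a guard. The yellow and orange decoys stand close to the rack. Next I'll enlarge these areas.

```bash
python3 - <<'E'
import cv2,numpy as np
t=cv2.imread("pics/top0.png");s=cv2.imread("pics/side0.png")
a=cv2.resize(t[145:245,185:295],(396,360),interpolation=cv2.INTER_CUBIC)
b=cv2.resize(t[175:285,310:430],(396,363),interpolation=cv2.INTER_CUBIC)[:360]
c=cv2.resize(s[95:215,240:360],(240,240),interpolation=cv2.INTER_CUBIC)
d=cv2.resize(s[160:300,170:310],(240,240),interpolation=cv2.INTER_CUBIC)
o=np.zeros((600,792,3),np.uint8);o[:360,:396]=a;o[:360,396:]=b;o[360:,:240]=c;o[360:,260:500]=d
cv2.imwrite("pics/crop.png",o)
E
```

```text
(no output)
```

View pics/crop.png

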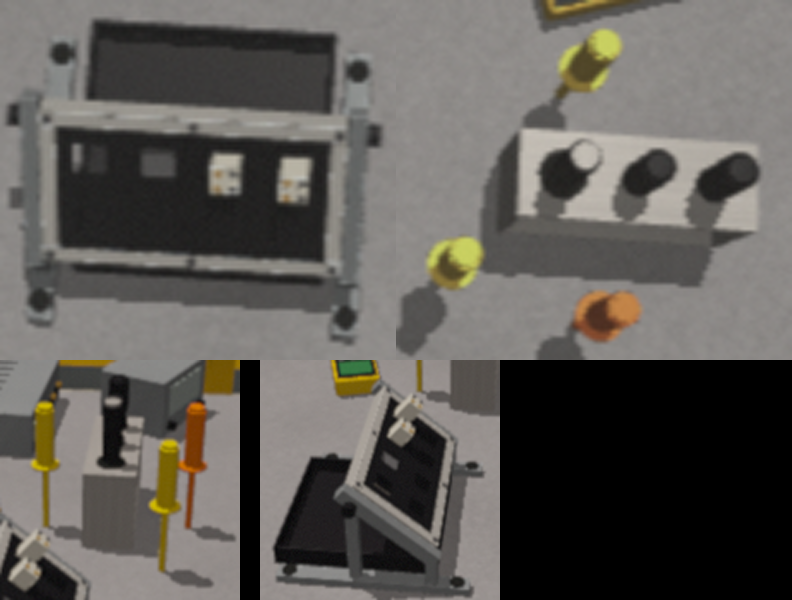

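The tile's plain grey back shows at top pixel (229,190), which is hole2. The leftmost cell is empty, and lamp and switch are at hole1 and hole0. The drift is the left tool in the rack: guard at about (361,229), steel cap at about (367.5,222).

```bash
cat >lib.py <<'E'
from station import *
import numpy as np,cv2
from scipy.spatial.transform import Rotation as R
np.set_printoptions(precision=4,suppress=True)
def rot(q): return R.from_quat(np.roll(q,-1)).as_matrix()
def quat(M): return np.roll(R.from_matrix(M).as_quat(),1)
def camT(name):
    i=camera_info(name)
    if name!="wrist": return i["intrinsics"],i["T"]
    T=np.eye(4);T[:3,:3]=rot(get_ee_rot());T[:3,3]=get_tcp_pos()
    return i["intrinsics"],T@i["tool_from_camera"]
def ray(K,T,uv):
    d=np.array([(uv[0]-K[0,2])/K[0,0],-(uv[1]-K[1,2])/K[1,1],-1.])
    return T[:3,3],T[:3,:3]@d
def onz(K,T,uv,z):
    o,d=ray(K,T,uv);return o+d*(z-o[2])/d[2]
def onplane(K,T,uv,p,n):
    o,d=ray(K,T,uv);return o+d*((np.asarray(p)-o)@n)/(d@n)
def proj(K,T,p):
    c=T[:3,:3].T@(np.asarray(p)-T[:3,3]);return np.array([K[0,2]+K[0,0]*c[0]/-c[2],K[1,2]-K[1,1]*c[1]/-c[2]])
def snap(f):
    K,T=camT("wrist");im=read_camera("wrist")[:,:,::-1];cv2.imwrite(f"pics/{f}.png",im);np.savez(f"pics/{f}.npz",K=K,T=T);return im,K,T
E
python3 - <<'E'
from lib import *
K,T=camT("top")
for n,uv,z in[("guard",(361.2,229.5),.116),("cap",(367.6,222),.2),("tilehole",(228.9,190.3),.112),("yel",(369+4,188),.2),("yel2",(331,250),.2),("or",(378,267),.2)]: print(n,onz(K,T,uv,z))
c=onz(K,T,(367.6,222),.2); h=onz(K,T,(228.9,190.3),.112)
M1=np.diag([1,-1,-1.]);M2=np.diag([-1,1,-1.])
for M in(M1,M2):
  print(inverse_kinematics([c[0],c[1],.33],quat(M)),inverse_kinematics([c[0],c[1],.15],quat(M)))
# push pose
a=np.radians(40);d=np.array([np.sin(a),0,-np.cos(a)])
for r in(0,90,180,270):
  M=R.from_rotvec([0,-a,0]).as_matrix()@M1@R.from_euler('z',r,degrees=True).as_matrix()
  print(r,M[:,2],d,[inverse_kinematics(h-d*(.095+.019+o),quat(M)) for o in(.15,-.03)])
E
```

```text
guard [ 0.5084 -0.2215  0.116 ]
cap [ 0.5137 -0.221   0.2   ]
tilehole [0.6088 0.1252 0.112 ]
yel [ 0.5989 -0.2365  0.2   ]
yel2 [ 0.4444 -0.1311  0.2   ]
or [ 0.4051 -0.2431  0.2   ]
[-0.4275  0.2173  1.6655 -0.      1.2588 -0.4275] [-0.4275  0.4241  1.8292 -0.      0.8883 -0.4275]
None None
0 [ 0.6428  0.     -0.766 ] [ 0.6428  0.     -0.766 ] [array([ 0.4367, -0.1917,  2.2971, -0.6437,  0.4702,  0.9329]), array([0.3068, 0.2839, 2.2364, 4.4487, 0.2025, 2.0778])]
90 [ 0.6428  0.     -0.766 ] [ 0.6428  0.     -0.766 ] [array([ 0.4367, -0.1917,  2.2971, -0.6437,  0.4702,  2.5037]), None]
180 [ 0.6428  0.     -0.766 ] [ 0.6428  0.     -0.766 ] [array([ 0.4367, -0.1917,  2.2971, -0.6437,  0.4702, -2.2087]), array([ 0.3068,  0.2839,  2.2364,  4.4487,  0.2025, -1.0638])]
270 [ 0.6428  0.     -0.766 ] [ 0.6428  0.     -0.766 ] [array([ 0.4367, -0.1917,  2.2971, -0.6437,  0.4702, -0.6379]), array([0.3068, 0.2839, 2.2364, 4.4487, 0.2025, 0.507 ])]
```

The push pose with the tool in line with the drift is near a wrist singularity. I'll check gripping the drift with the tool tilted relative to its axis, so the tool stays steeper during the push.

```bash
cat >>lib.py <<'E'
def Ry(a): return R.from_euler('y',a,degrees=True).as_matrix()
def Rx(a): return R.from_euler('x',a,degrees=True).as_matrix()
def Rz(a): return R.from_euler('z',a,degrees=True).as_matrix()
# drift pose -> tool: rack grasp, drift frame upright yaw 0: tool x=+-x, up-vector leaning to +y by b deg; grasp point g above drift origin
def tool_in_drift(b,g,flip=0):
    M=Rx(-b)@np.diag([1,-1,-1.])@Rz(180*flip); p=np.array([0,0,g])+M[:,2]*.019
    T=np.eye(4);T[:3,:3]=M;T[:3,3]=p;return T
def push_drift(tip,yaw,tilt=40.):   # drift frame with tip at point, +y of drift facing up-slope
    M=Rz(yaw)@Ry(-tilt)@Rz(-90); T=np.eye(4);T[:3,:3]=M;T[:3,3]=np.asarray(tip)+M[:,2]*.095;return T
E
python3 - <<'E'
from lib import *
c=np.array([.514,-.221,.112]);h=np.array([.609,.125,.112])
for f in(0,1):
 for b in(15,20,25,30):
  G=tool_in_drift(b,.042,f);D=np.eye(4);D[:3,3]=c
  r=D@G
  print(f,b,"rack",inverse_kinematics(r[:3,3],quat(r[:3,:3])))
  for o in(.1,0,-.03):
    P=push_drift(h,0);P[:3,3]+=P[:3,2]*o;P=P@G
    print("   push",o,P[:3,2],inverse_kinematics(P[:3,3],quat(P[:3,:3])))
E
```

```text
0 15 rack [-0.2986  0.4304  1.8976 -0.3638  0.7687 -0.0414]
   push 0.1 [ 0.4226 -0.     -0.9063] [ 0.3249 -0.0314  2.1488 -0.234   0.6211  2.0585]
   push 0 [ 0.4226 -0.     -0.9063] [ 0.2757  0.1986  2.1118 -0.2831  0.4245  2.081 ]
   push -0.03 [ 0.4226 -0.     -0.9063] [ 0.2637  0.2664  2.0918 -0.3045  0.3762  2.0951]
0 20 rack [-0.2548  0.4354  1.9145 -0.4985  0.7647  0.1039]
   push 0.1 [ 0.342  -0.     -0.9397] [ 0.3051 -0.0062  2.0986 -0.1563  0.7211  1.9763]
   push 0 [ 0.342  -0.     -0.9397] [ 0.2612  0.2141  2.0596 -0.1737  0.5364  1.9666]
   push -0.03 [ 0.342  -0.     -0.9397] [ 0.2503  0.2793  2.0393 -0.1808  0.4907  1.9664]
0 25 rack [-0.2115  0.4456  1.9296 -0.6318  0.7749  0.2492]
   push 0.1 [ 0.2588 -0.     -0.9659] [ 0.287   0.0236  2.0487 -0.1004  0.8203  1.9171]
   push 0 [ 0.2588 -0.     -0.9659] [ 0.2477  0.2353  2.0068 -0.1053  0.648   1.8945]
   push -0.03 [ 0.2588 -0.     -0.9659] [ 0.2379  0.2982  1.986  -0.1074  0.6053  1.8893]
0 30 rack [-0.1691  0.4612  1.9426 -0.7584  0.799   0.3893]
   push 0.1 [ 0.1736 -0.     -0.9848] [ 0.2705  0.057   1.9992 -0.05
[... 611 characters left out ...]
7] [ 0.2612  0.2141  2.0596 -0.1737  0.5364 -1.175 ]
   push -0.03 [ 0.342  -0.     -0.9397] [ 0.2503  0.2793  2.0393 -0.1808  0.4907 -1.1752]
1 25 rack None
   push 0.1 [ 0.2588 -0.     -0.9659] [ 0.287   0.0236  2.0487 -0.1004  0.8203 -1.2245]
   push 0 [ 0.2588 -0.     -0.9659] [ 0.2477  0.2353  2.0068 -0.1053  0.648  -1.2471]
   push -0.03 [ 0.2588 -0.     -0.9659] [ 0.2379  0.2982  1.986  -0.1074  0.6053 -1.2523]
1 30 rack None
   push 0.1 [ 0.1736 -0.     -0.9848] [ 0.2705  0.057   1.9992 -0.0585  0.9179 -1.2686]
   push 0 [ 0.1736 -0.     -0.9848] [ 0.2352  0.2613  1.9537 -0.0589  0.7576 -1.2962]
   push -0.03 [ 0.1736 -0.     -0.9848] [ 0.2264  0.3222  1.9322 -0.0593  0.7179 -1.3031]
```

```bash
python3 - <<'E'
from lib import *
q=quat(np.diag([1,-1,-1.]))
command_gripper(.55)
move_pose([.51,-.21,.33],q);wait(.2);a,_,_=snap("rack")
move_pose([.57,.10,.29],q);wait(.2);b,_,_=snap("panel")
print(get_time())
cv2.imwrite("pics/rp.png",cv2.resize(np.vstack([a[:400],b[:400]]),None,fx=1,fy=.75) if 0 else cv2.resize(np.hstack([a[:,60:460],b[:,60:460]]),(800,420)))
E
```

```text
4.3417
```

View pics/rp.png

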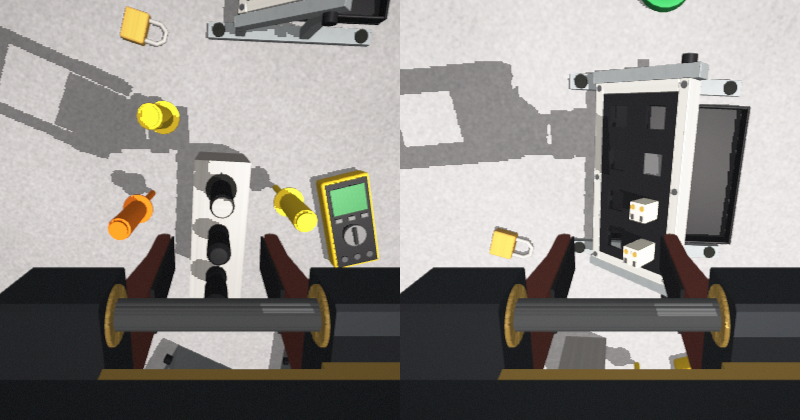

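The left half of the picture shows the drift cap at wrist pixel (282,206), in line with the other two handles. The right half shows the tile's plain grey back at (312,163), the empty cell at (317,118) and the terminal blocks at (303,208) and (300,250). Now I'll compute precise positions.

```bash
python3 - <<'E'
from lib import *
def ld(f):
    z=np.load(f"pics/{f}.npz");return cv2.imread(f"pics/{f}.png"),z["K"],z["T"]
im,K,T=ld("rack");g=cv2.cvtColor(im,cv2.COLOR_BGR2GRAY)
# cap
print("cap row",g[206,262:304:2]);print("cap col",g[186:222:2,282])
m=(g>150).astype(np.uint8);m[:185]=0;m[:,:266]=0;m[:,299:]=0;m[222:]=0
n,l,s,c=cv2.connectedComponentsWithStats(m);
for i in range(1,n):
    if s[i,4]>60: print("comp",s[i],c[i],onz(K,T,c[i],.200))
# rack plate edges
L=[];Rr=[]
for v in range(180,235,5):
    r=g[v].astype(int); d=np.diff(cv2.GaussianBlur(g[v:v+1],(5,1),0)[0].astype(int))
    L.append((240+np.argmax(d[240:270]),v));Rr.append((295+np.argmax(np.abs(d[295:325])),v))
for n,E in(("L",L),("R",Rr)):
    P=np.array([onz(K,T,e,.112) for e in E]);print(n,np.array(E)[:,0],P[[0,-1],:2]); print(np.degrees(np.arctan(np.polyfit(P[:,1],P[:,0],1)[0])))
im,K,T=ld("panel");g=cv2.cvtColor(im,cv2.COLOR_BGR2GRAY)
m=((g>75)&(g<150)).astype(np.uint8);m[:145]=0;m[185:]=0;m[:,:292]=0;m[:,330:]=0
n,l,s,c=cv2.connectedComponentsWithStats(m)
a=np.radians(40)
for y in(0,-4):
  nn=Rz(y)@np.array([-np.sin(a),0,np.cos(a)])
  for i in range(1,n):
    if s[i,4]>80:
      h=onz(K,T,c[i],.115);print("tile",s[i],c[i],h)
      x,yy,w,hh=s[i,:4];print([onplane(K,T,p,h,nn) for p in((x,yy+hh/2),(x+w,yy+hh/2),(x+w/2,yy),(x+w/2,yy+hh))])
  E=[]
  for v in range(105,190,6):
    d=np.diff(cv2.GaussianBlur(g[v:v+1],(5,1),0)[0].astype(int));E.append((325+np.argmax(d[325:350]),v))
  P=np.array([onplane(K,T,e,h,nn) for e in E]);print(np.array(E)[:,0],"yaw",-np.degrees(np.arctan(np.polyfit(P[:,1],P[:,0],1)[0])))
t=cv2.imread("pics/top0.png");Kt,Tt=camT("top")
gt=cv2.cvtColor(t,cv2.COLOR_BGR2GRAY);mt=((gt>60)&(gt<140)).astype(np.uint8);mt[:184]=0;mt[196:]=0;mt[:,:222]=0;mt[:,236:]=0
n,l,s,c=cv2.connectedComponentsWithStats(mt)
for i in range(1,n):
  if s[i,4]>10: print("top tile",s[i],c[i],onz(Kt,Tt,c[i],.115))
E
```

```text
cap row [237 241 239 240  34 211 244 244 244 244 244 244 244 245 244 187 119 246
 245 244 246]
cap col [ 16  22  18  19  26  35 132 241 240 242 244 243 239 242 240 240 172 240]
comp [266 185  33  37 692] [283.2052 209.211 ] [ 0.5158 -0.2219  0.2   ]
L [252 253 252 252 252 251 251 251 251 250 250] [[ 0.4785 -0.2089]
 [ 0.4744 -0.2751]]
4.130905591414116
R [309 295 296 295 295 295 306 306 305 305 305] [[ 0.5498 -0.209 ]
 [ 0.5463 -0.2752]]
-9.289423769842697
tile [303 153  19  23 373] [312.008  163.8552] [0.6088 0.1262 0.115 ]
[array([0.5996, 0.1245, 0.1073]), array([0.6185, 0.1266, 0.1232]), array([0.6089, 0.138 , 0.1152]), array([0.6096, 0.1129, 0.1157])]
[337 336 335 335 334 334 333 333 332 332 331 331 330 330 329] yaw -2.119662518431408
tile [303 153  19  23 373] [312.008  163.8552] [0.6088 0.1262 0.115 ]
[array([0.5996, 0.1245, 0.1074]), array([0.6185, 0.1266, 0.1232]), array([0.609 , 0.1379, 0.1145]), array([0.6095, 0.113 , 0.1164])]
[337 336 335 335 334 334 333 333 332 332 331 331 330 330 329] yaw -2.6535314455285626
top tile [224 187  10   7  59] [228.3729 190.3559] [0.6079 0.1263 0.115 ]
```

```bash
cat >>lib.py <<'E'
B,GR=18,.046
G=tool_in_drift(B,GR)
HOLE=np.array([.5138,-.221,.112]); RY=-4.
def rack_drift(dz,xy=(0,0)):
    T=np.eye(4);T[:3,:3]=Rz(RY);T[:3,3]=HOLE+[xy[0],xy[1],dz];return T
def go(D,**k):
    P=D@G;return movel(P[:3,3],quat(P[:3,:3]),**k)
def gop(D):
    P=D@G;move_pose(P[:3,3],quat(P[:3,:3]))
E
python3 - <<'E'
from lib import *
o1,d1=ray(*camT("top"),(373.3,188.6));o2,d2=ray(*camT("side"),(262.5,117.5))
s=np.linalg.lstsq(np.c_[d1,-d2],o2-o1,rcond=None)[0];print("yellow",o1+d1*s[0],o2+d2*s[1])
move_pose([.54,-.05,.36],quat(np.diag([1,-1,-1.])))
gop(rack_drift(.16)); f0=get_ft_force()
print(go(rack_drift(0),v=.12,until_force=6),get_tcp_pos(),get_ft_force()-f0)
command_gripper(0);print("grip",get_grip_width(),get_ft_force()-f0)
im=read_camera("side");cv2.imwrite("pics/s1.png",im[:,:,::-1])
print(go(rack_drift(.02),v=.05),get_ft_force()-f0,get_grip_width())
print(go(rack_drift(.19),v=.12),get_ft_force()-f0,get_grip_width(),get_time())
im2=read_camera("side");cv2.imwrite("pics/s2.png",im2[:,:,::-1])
w,_,_=snap("w2")
o=np.hstack([cv2.resize(im2[20:230,210:400,::-1],(543,600)),cv2.resize(w[60:300,200:360],(257,386)).copy() if 0 else np.vstack([cv2.resize(w[:320,180:380],(250,400)),np.zeros((200,250,3),np.uint8)])]);cv2.imwrite("pics/c2.png",o)
E
```

```text
yellow [ 0.6013 -0.2408  0.1843] [ 0.603  -0.2408  0.1847]
False [ 0.5139 -0.227   0.1406] [-0.3697 -0.5526 -0.6538]
grip 0.29270267904073083 [-0.4487 -0.211   1.4377]
False [-0.6224 -1.0798 -2.4189] 0.2920401501321368
False [ 0.0129 -0.0691 -2.3251] 0.29228609816398754 9.9417
```

View pics/c2.png

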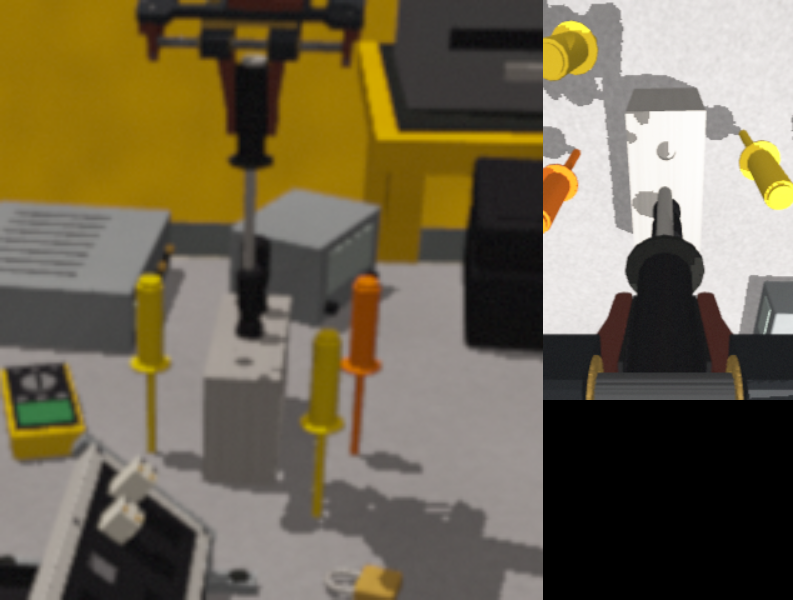

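The grip is good: the drift hangs upright at the fingers, and the freed rack hole shows at wrist pixel (278.4,120). Next I'll locate that hole, check the tip against prediction, then move to a standoff over the tile.

```bash
cat >>lib.py <<'E'
SY=-3.; H=np.array([.609,.1258,.1152]); NRM=Rz(SY)@Ry(-40)@np.array([0,0,1.]); TB=H-.004*NRM
E
python3 - <<'E'
from lib import *
z=np.load("pics/w2.npz");K,T=z["K"],z["T"]
im=cv2.imread("pics/w2.png");g=cv2.cvtColor(im,cv2.COLOR_BGR2GRAY)
m=(g<215).astype(np.uint8);m[:108]=0;m[132:]=0;m[:,:266]=0;m[:,291:]=0
n,l,s,c=cv2.connectedComponentsWithStats(m)
for i in range(1,n): 
  if s[i,4]>15: x,y,w,h=s[i,:4];print(s[i],"hole",onz(K,T,(x+w/2,y+h/2),.112))
print("tip expected px",proj(K,T,rack_drift(.19)[:3,3]-[0,0,.095]))
def off(o): return push_drift(TB+o*NRM,SY)
gop(off(.07));wait(.3)
print(get_ft_force(),get_time())
Ks,Ts=camT("side");print("side exp tip",proj(Ks,Ts,TB+.07*NRM),"tileback",proj(Ks,Ts,TB), "guard",proj(Ks,Ts,TB+.165*NRM))
im=read_camera("side");cv2.imwrite("pics/s3.png",im[:,:,::-1])
w,K,T=snap("w3");print("wrist exp tip",proj(K,T,TB+.07*NRM),"tileback",proj(K,T,TB))
tp=read_camera("top")[:,:,::-1];Kt,Tt=camT("top");print("top exp tip",proj(Kt,Tt,TB+.07*NRM),"tb",proj(Kt,Tt,TB))
o=np.zeros((600,800,3),np.uint8);o[:480,:400]=cv2.resize(im[100:292,160:320,::-1],(400,480));o[:480,400:]=cv2.resize(w[80:320,180:380],(400,480));cv2.imwrite("pics/c3.png",o)
E
```

```text
[271 113  15  16 129] hole [ 0.515  -0.2209  0.112 ]
tip expected px [277.614  155.0301]
[ 0.6392 -0.5596 -1.7256] 12.2333
side exp tip [265.5896 198.9285] tileback [244.1921 219.5228] guard [297.0905 168.61  ]
wrist exp tip [276.9777 154.5551] tileback [276.9477 128.2406]
top exp tip [225.5016 201.6188] tb [228.7436 189.2566]
```

View pics/c3.png

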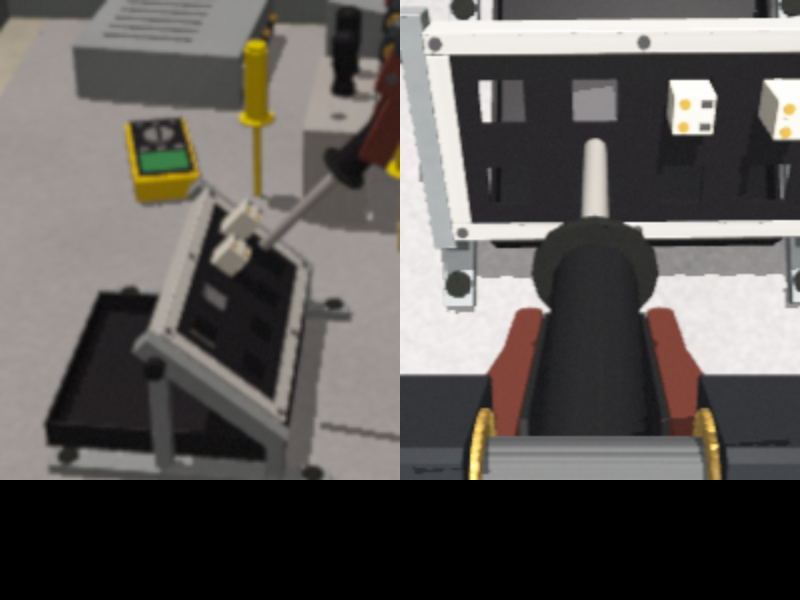

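At the standoff, the tip at side (265,197) and wrist (277.5,150) agrees with prediction. The tile hole at (277.5,130.5) is within about 2 px of the expected spot. Pushing now.

```bash
python3 - <<'E'
from lib import *
def off(o): return push_drift(TB+o*NRM,SY)
go(off(.01),v=.08)
f0=get_ft_force()
print("contact",go(off(-.006),v=.02,until_force=3))
G4=np.linalg.inv(G);P=np.eye(4);P[:3,:3]=rot(get_ee_rot());P[:3,3]=get_tcp_pos();D=P@G4
print("off at contact",(D[:3,3]-.095*D[:3,2]-TB)@NRM,get_ft_force()-f0);wait(.2)
for o in(-.004,-.008,-.012,-.018,-.024,-.031):
    try: go(off(o),v=.03)
    except MotionError as e: print(e);break
    f=get_ft_force()-f0;print(o,f@NRM,f,get_grip_width())
wait(.3);print(get_time())
im=read_camera("side");cv2.imwrite("pics/s4.png",im[:,:,::-1])
go(off(.03),v=.08);go(off(.09),v=.12)
im2=read_camera("side");tp=read_camera("top");cv2.imwrite("pics/t4.png",tp[:,:,::-1]);w,K,T=snap("w4")
o=np.zeros((600,800,3),np.uint8)
o[:300,:400]=cv2.resize(im2[150:300,120:320,::-1],(400,300));o[:300,400:]=cv2.resize(tp[140:245,180:320,::-1],(400,300));o[300:,:400]=cv2.resize(w[0:240,120:440],(400,300));o[300:,400:]=cv2.resize(im[150:300,120:320,::-1],(400,300));cv2.imwrite("pics/c4.png",o)
print(get_time())
E
```

```text
contact True
off at contact -0.00010922461744080505 [-1.0733  0.3651  2.5568]
-0.004 0.7302101788000924 [0.919  0.6206 1.6961] 0.2913914608621305
-0.008 -0.45120020210389894 [ 0.136   0.2088 -0.4842] 0.2926530544087588
-0.012 0.47767911904425375 [-0.0867  0.7764  0.5168] 0.29256241909029196
-0.018 0.35233897550064364 [ 0.7205 -0.0609  1.0664] 0.2858450869673713
-0.024 0.2770793313112317 [0.1237 0.8305 0.4289] 0.2935462952106651
-0.031 -0.03926413839237868 [ 0.0547  0.6051 -0.032 ] 0.28895702877757407
16.275
18.0333
```

View pics/c4.png

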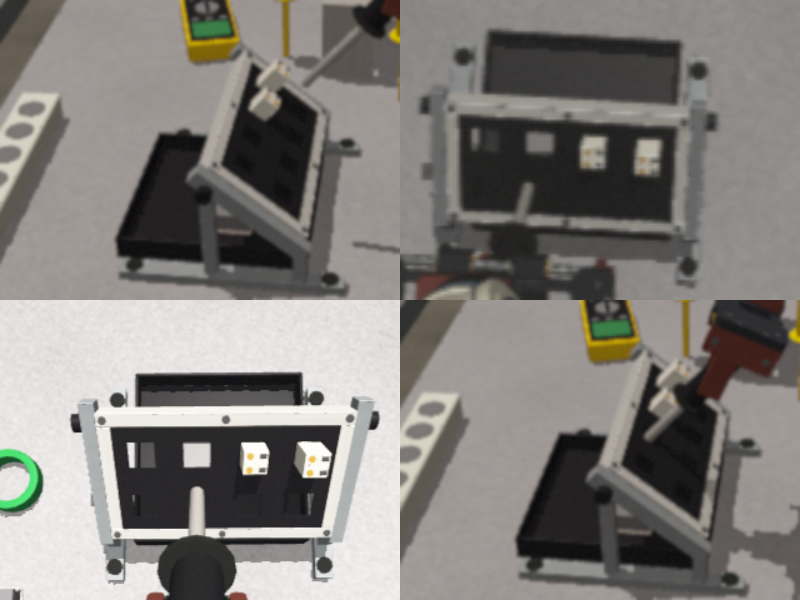

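The tile's cell is now open: the hole went dark in the side view and shows a bright surface below it in the wrist view, with a pale slab in the tray at side pixel (237,266). Guard and tip sit at the same wrist pixels as before, so the drift has not slipped. Hanging it back.

```bash
python3 - <<'E'
from lib import *
print("tile ray",onz(*camT("side"),(237,266),.02))
off=(.0006,0)
gop(rack_drift(.19,off));wait(.2);f0=get_ft_force()
print(go(rack_drift(.06,off),v=.1,until_force=8))
print(go(rack_drift(.004,off),v=.05,until_force=6),get_tcp_pos(),get_ft_force()-f0)
print(go(rack_drift(-.003,off),v=.01,until_force=3),get_tcp_pos(),(rack_drift(0)@G)[:3,3],get_ft_force()-f0)
command_gripper(.55);wait(.3);print(get_grip_width(),get_ft_force()-f0,get_time())
print(go(rack_drift(.19,off),v=.12),get_time())
P=rack_drift(.19,off);
move_pose([.50,-.21,.36],quat(np.diag([1,-1,-1.])));wait(.2)
w,K,T=snap("w5");s=read_camera("side");t=read_camera("top")
cv2.imwrite("pics/s5.png",s[:,:,::-1]);cv2.imwrite("pics/t5.png",t[:,:,::-1])
print("cap exp px",proj(K,T,HOLE+[0,0,.088]),"guard exp",proj(K,T,HOLE+[0,0,.004]))
o=np.zeros((600,800,3),np.uint8);o[:400,:400]=cv2.resize(w[100:300,180:380],(400,400));o[:400,400:]=cv2.resize(s[60:210,225:375,::-1],(400,400));o[400:,:266]=cv2.resize(s[200:300,160:293,::-1],(266,200));cv2.imwrite("pics/c5.png",o);print(get_time())
E
```

```text
tile ray [0.6252 0.1649 0.02  ]
False
False [ 0.5142 -0.2269  0.1443] [-0.8275 -0.4773 -0.783 ]
True [ 0.5141 -0.2269  0.1402] [ 0.5134 -0.2269  0.1399] [-0.3223  0.5267  5.6546]
0.5506431659517886 [-0.7445 -0.0542  0.6163] 24.1917
False 25.9333
cap exp px [290.4358 202.3802] guard exp [287.8776 186.5578]
26.7083
```

View pics/c5.png

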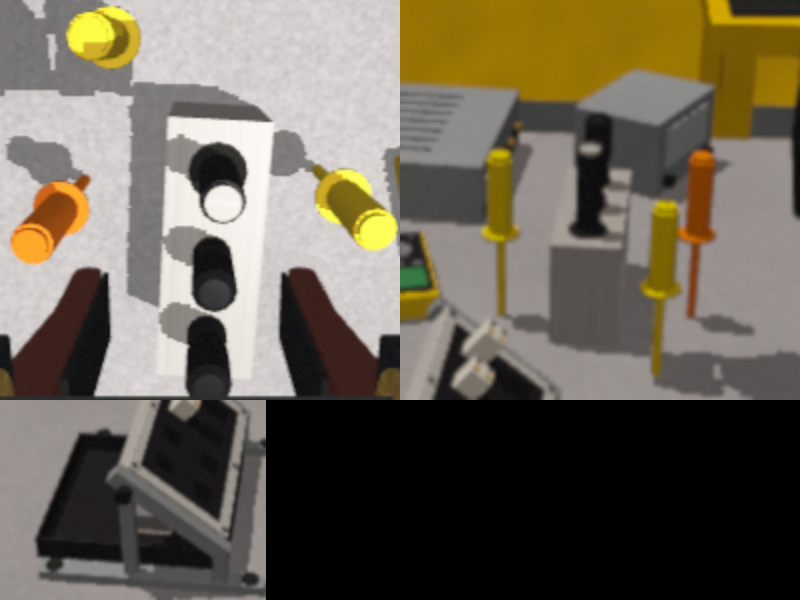

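```bash
python3 - <<'E'
from lib import *
Kt=camT("top");print("tray far edge",[onz(*Kt,p,.026) for p in((211,151),(278,155.5))])
z=np.load("pics/w4.npz");print("seen through hole",onz(z["K"],z["T"],(277.6,124),.027))
Ks=camT("side");s=cv2.imread("pics/s5.png");s0=cv2.imread("pics/side0.png")
d=(cv2.absdiff(s,s0).max(2)>35).astype(np.uint8);d[:250]=0;d[282:]=0;d[:,:215]=0;d[:,275:]=0
n,l,st,c=cv2.connectedComponentsWithStats(d)
for i in range(1,n):
  if st[i,4]>8: x,y,w,h=st[i,:4];print(st[i],[onz(*Ks,p,.027) for p in((x,y+h/2),(x+w,y+h/2))])
o=np.hstack([cv2.resize(a[245:285,205:275],(400,229),interpolation=cv2.INTER_CUBIC) for a in(s0,s)]);cv2.imwrite("pics/c6.png",o)
E
```

```text
tray far edge [array([0.7442, 0.1874, 0.026 ]), array([ 0.7341, -0.0046,  0.026 ])]
seen through hole [0.6429 0.1231 0.027 ]
[228 252   8   7  37] [array([0.6474, 0.1401, 0.027 ]), array([0.6303, 0.139 , 0.027 ])]
[229 264  17   4  48] [array([0.6404, 0.1742, 0.027 ]), array([0.6052, 0.172 , 0.027 ])]
```

View pics/c6.png

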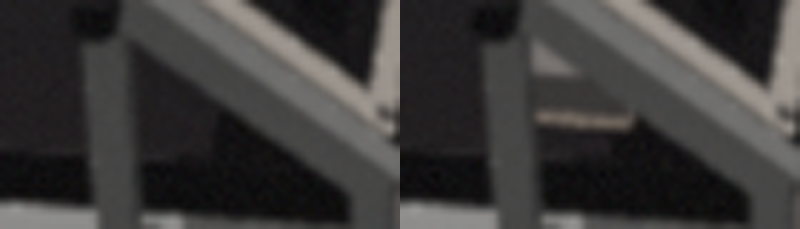

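The tile lies face down on the tray floor at about x 0.63, y 0.14. The tray spans about x 0.54–0.74, y −0.01 to 0.19, so it is well inside. Handing in.

```bash
python3 -c "
from lib import *
print(get_ft_force(),get_qvel(),get_time());job_done()"
```

```text
[ 0.6008 -0.206  -0.2456] [-0.0056 -0.0028 -0.0061  0.003   0.0026 -0.0019] 26.7083
the job is handed in; nothing more can be done
```

The stuck tile was at hole2. I pushed it out with the drift, it is lying in the tray, and the drift is back in its rack hole. I handed the job in at 26.7 s, with no verdict reported.

- **Grip:** I held the drift with the tool tilted 18° from its axis, because in line with it the arm ran into its wrist limits at the panel.
- **Push:** The tip touched the tile's back within 0.2 mm of the expected depth. I then pushed to 31 mm past that point.
- **Tile:** Afterwards the cell was open. In the side view the tile lies face down on the tray floor at about x 0.63, y 0.14 m, well inside the tray.
- **Drift:** The guard touched the rack's top plate within about 0.3 mm of the pick-up height. In the last wrist picture the cap is within about 2 px of where it should be and looks upright. The gripper is clear of everything, and the force reading is near zero.
- **Not confirmed:** I read the force only at the end of each push step, so I never saw the expected release push of about 11 N. The highest reading was about 3 N, at first contact. I compared the other bench items only by eye, and none looked moved.

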